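Pull the blade insert out of a spiralizer for washing

TASK

The spiralizer's blue blade insert has to be washed. Draw the green carriage all the way back so that its centre spike is out of the insert, pull the insert straight up out of its slot against the spring catches, and put it inside the clear plastic tub without dropping it. Leave the carriage drawn back, and do not disturb the other things on the table.

Things in the scene. Friction and masses are not known exactly. Their poses are not given: they have to be found in the camera images.
- spiralizer: White table-top vegetable spiralizer, fixed by suction feet, 300 x 140 x 109 mm. Origin: on the table under its middle; x points along the rails from the crank end to the blade end, z up. A white portal with a round window, at x = +112 to +138 mm, 138 mm wide over y, top at z = 109 mm, holds the insert in a vertical slot that is open at the top.
- carriage (a joint): Position of the green carriage on the rails, in m: 0 = fully forward (its centre spike passes through the insert, which then cannot be lifted), 0.085 = fully drawn back against its stop. It moves along the spiralizer's -x with about 3 N of friction and stays where it is left. The spike leaves the insert at about 0.03.
- carriage_grip (a point): Middle of the top face of the green carriage's grip, a block that stands up from the carriage: 24 mm along the spiralizer's x, 34 mm along its y, 30 mm tall above the carriage body, its top 140 mm above the table. The point moves with the carriage; axes as the spiralizer's. The portal is 85 mm or more away from it.
- insert: Blue blade insert: upright plate 96 mm wide (its y), 78 mm tall (z), 11 mm thick (x) with a round window and steel blade, and on top a grip tab 46 mm wide, 11 mm thick, 35 mm tall. 80 g. Origin: middle of its lower edge, 34 mm above the table in the slot; axes as the spiralizer's there. Two spring catches at its side edges hold it.
- insert_tab (a point): Middle of the top edge of the insert's tab (113 mm above the insert's origin, 147 mm above the table at the start). The tab stands clear above the portal, which is 38 mm lower.
- insert_middle (a point): Centre of the insert's round window, 40 mm above the insert's origin.
- slot (a point): Where the insert's origin lies while it is fully in: on the slot's floor, in the middle; axes as the spiralizer's. Pulling the insert up takes about 10 to 15 N over the first 5 mm, then little; it is out of the slot when raised by 75 mm.
- tub: Clear plastic open tub, loose, 245 mm (its x) by 130 mm (its y) at the rim, 64 mm tall, walls 3 mm, floor 2 mm thick, inside about 224 x 112 mm. Origin: middle of its underside. It may be on either side of the spiralizer. It does not matter how the insert leans or lies in it.
- cup_green: Green cup standing upside down, 87 x 118 x 64 mm; origin under its middle. Not to be disturbed.
- table_glass: Clear drinking glass on the brown tray at the back right, 81 mm wide, 103 mm tall; origin under its middle. Not to be disturbed.
- spice_jar: Spice jar at the back, 47 mm wide, 98 mm tall; origin under its middle. Not to be disturbed.
- shaker: Salt shaker at the back, 44 mm wide, 90 mm tall; origin under its middle. Not to be disturbed.
- spare_insert: Red spare blade insert of the same shape lying flat on the table at the right; origin near its middle. Not to be disturbed.
- teaspoon: Teaspoon lying on the table at the left, 137 mm long. Not to be disturbed.
- opener: Bottle opener lying on the table at the right, 174 mm long. Not to be disturbed.
Not all that is in view belongs to the job. There is more than one size of the insert; the one meant has the size given above.

How it is judged:
By the outcome, as a careful person would: the job done as asked, in the order asked, and still so for the second after the job is handed in, with the robot touching nothing.
It also fails if it takes over 51 s, if anything falls off the work surface, if the arm or the gripper's body presses on something with over 40 N, if the wrist force passes 120 N, or if a joint passes its speed limit or range.

ROBOT

A 7-joint arm with a two-finger parallel gripper is mounted at the origin on a cart in front of the work surface, level with it; the furniture and walls round the work are solid. World frame = base frame: x ahead of the robot, y to its left, z up, the work surface at z = 0. Lengths are in m, angles in rad, forces in N, time in s.
With the tool pointing down it reaches from about 0.4 to 0.85 m from the base axis. Payload 10.4 kg.
Tool frame: the origin (TCP) lies where the fingers leave the gripper's body, on its centre line; the fingertips stand 73 mm ahead of it and the grasp point (between the pads) lies 54 mm ahead of it; z points along the fingers, y is the line along which they close (so a half turn about z gives the same grasp; the last joint's range is limited). The gripper opens to 85 mm and grips with 20 to 120 N. Pads are 22 mm wide; open, the fingers measure 114 mm over their backs; the gripper's body (76 mm by 85 mm) begins 54 mm behind the grasp point. The pads swing forward as they close: fully open they stand 13 mm farther back than shut.
Start: joints at [-1.325, 0.332, -0.065, 1.46, 0.022, 1.35, -0.088], TCP at [0.166, 0.603, 0.304] pointing down, gripper open.
Joint ranges: [-2.6, 2.6], [-0.5, 2.12], [-1.47, 1.34], [0.16, 2.42], [-1.27, 4.41], [0.06, 2.06], [-2.6, 2.6]. Speed limits (rad/s): [2.22, 2.22, 2.79, 2.79, 3.14, 3.14, 3.14].

INTERFACE

Orientations are given as a unit quaternion [x, y, z, w].
In Python, from workcell import manip, camera gives the robot as it stands. The module is installed in compiled form; this text tells all that it offers.
- The arm moves only by the shell command python3 -m creep 'ROWS' [OPENING] [FORCE]. ROWS is JSON, a list of rows, each a list of 2 entries, a list of its own where there are three numbers: the shift along the tool's x, y, z in mm, then the turn about the tool's z in rad. In form: [[[tx, ty, tz], twist], ...]. A call has 1 to 5 rows; each row is the pose to reach, as a shift and turn from the pose commanded when the call began, along the tool's axes at that moment; what a row does not reach only later rows make up. A row lasts 1/12 s, in which the tool goes at most 41.7 mm and 7.16 degrees, less where a joint would pass 70% of its speed; a pose out of reach is approached as far as the arm can. A call with a gripper value outside its range is refused whole. OPENING is the opening, from 0 (shut) to 1 (fully open), set as the call begins (- or left out, the last holds). The fingers move at their own pace and stop on an object; FORCE is the grip in N (left out, the last holds). Time passes only in rows, so rows that repeat a pose let the fingers close. It gives the time, the measured TCP pose, the force, the opening and the grip force at its end, in the units of the state.
- manip.get_obs(): the state, without advancing time (a new reading comes with each control period).
- camera(name): name is "scene" or "top" or "wrist"; returns a dict with "pixels" (400x640x3 uint8, red, green, blue), "z_map" (400x640 float32, m along the optical axis (not along the pixel's ray), 0 where there is no reading), "fx", "fy", "cx", "cy" (pixels), "extrinsics" (4x4, takes a point from world to camera coordinates). Camera axes: x right, y down, z forward; pixel columns grow to the right and rows downward; lengths in m; the calibration is good to about 2 mm. A picture is of the moment at which its call begins.
- manip.hand_in(): hands the job in; it is judged then, once.
The state is a dict: "clock": time; "joint_pos": joint angles; "joint_velocities": joint speeds; "tau": joint torques, N m; "position": TCP position; "ee_rot": TCP orientation; "ft_force": force on the tool from outside, world axes, zero at the start; "torque": the same for the moment, N m; "grip_width": opening from 0.0 (shut) to 1.0 (fully open); "grasp_force": force on a finger pad.
Only numpy, scipy, OpenCV 4.12 (cv2) and the standard library are available. Lean on these libraries where they do the work, as an engineer would, in place of code of your own. Each camera call takes 0.05 s, during which the arm holds its last target. There are 200 camera calls.

## Working session

There is one attempt and no reset: what is moved stays moved. The work goes in short steps, Python scripts to look and compute and a shell command to move; the robot and the scene stay as the last step left them, time stands still between calls to the robot, and variables do not carry over. Pictures are saved under pics/ and viewed, at most 10 in all, crops included, and the job is handed in when it is done.

```bash
mkdir -p pics; cat > h.py <<'E'
import numpy as np, cv2
from workcell import manip, camera
def pts(c):
    z=c["z_map"]; v,u=np.mgrid[:z.shape[0],:z.shape[1]]
    P=np.stack([(u-c["cx"])/c["fx"]*z,(v-c["cy"])/c["fy"]*z,z],-1)
    E=np.array(c["extrinsics"]); W=(P-E[:3,3])@E[:3,:3]
    W[z<=0]=np.nan
    return W
def save(c,n,roi=None,s=1):
    im=cv2.cvtColor(c["pixels"],cv2.COLOR_RGB2BGR)
    if roi: im=im[roi[1]:roi[3],roi[0]:roi[2]]
    if s!=1: im=cv2.resize(im,None,fx=s,fy=s,interpolation=cv2.INTER_CUBIC)
    cv2.imwrite("pics/"+n+".png",im)
E
python3 - <<'E'
from h import *
import pickle
d={n:camera(n) for n in("top","scene")}
pickle.dump(d,open("d.pkl","wb"))
for n in d: save(d[n],n+"0")
o=manip.get_obs(); print(o)
E
```

```text
{'clock': 0.1, 'joint_pos': array([-1.32462548,  0.332796  , -0.06467525,  1.46086122,  0.02160112,
        1.34985304, -0.08850125]), 'joint_velocities': array([-0.00068795, -0.00332988,  0.00069554, -0.00162934, -0.00055478,
        0.00136219,  0.00236885]), 'tau': array([ 1.26156177e-03, -6.26748848e+01,  4.89813555e-02, -3.92431748e+01,
        1.63881032e-02,  6.84056766e-03, -2.07182836e-05]), 'position': array([0.16591686, 0.60233372, 0.30320142]), 'ee_rot': array([ 1.33983803e-01,  9.90983333e-01, -6.09099147e-04, -5.06204133e-05]), 'ft_force': array([0.24399134, 0.16929456, 0.25665494]), 'torque': array([ 0.00882069,  0.00899047, -0.0379066 ]), 'grasp_force': 0.0, 'grip_width': 0.9989051526864275}
```

View pics/top0.png

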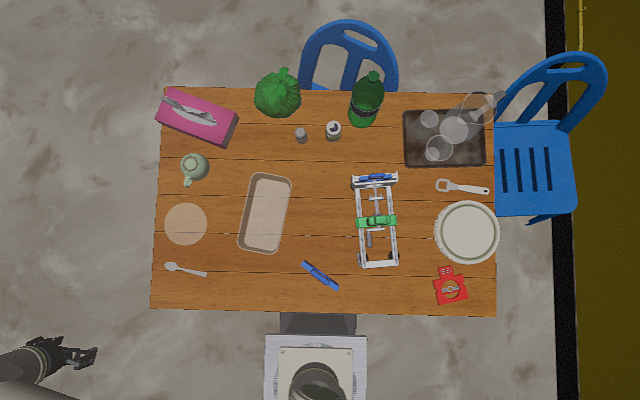

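View pics/scene0.png

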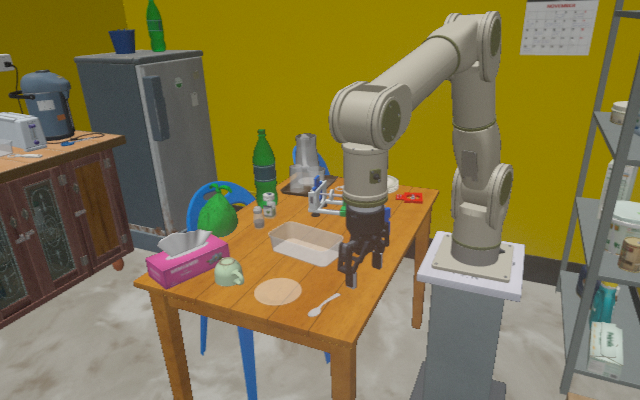

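The top view shows the spiralizer at px (376,220): blue insert in the portal (376,178), green carriage (376,222), tub left (265,213). A second blue object lies at (320,275). I'll measure these and enlarge.

```bash
python3 - <<'E'
from h import *
import pickle
d=pickle.load(open("d.pkl","rb")); c=d["top"]; W=pts(c)
hsv=cv2.cvtColor(c["pixels"],cv2.COLOR_RGB2HSV)
print(c["fx"],np.linalg.inv(c["extrinsics"])[:3,3])
def blobs(lo,hi,n,box):
    m=cv2.inRange(hsv,lo,hi); x0,y0,x1,y1=box; k=np.zeros_like(m);k[y0:y1,x0:x1]=m[y0:y1,x0:x1]
    N,L,S,C=cv2.connectedComponentsWithStats(k)
    for i in range(1,N):
        if S[i,4]<25: continue
        p=W[L==i]; p=p[~np.isnan(p[:,0])]
        t=p[p[:,2]>np.percentile(p[:,2],97)-.012]
        r=cv2.minAreaRect((t[:,:2]*1000).astype(np.float32))
        print(n,S[i],C[i].round(),"z",np.percentile(p[:,2],[5,50,97]).round(3),"toprect",np.round(r[0],1),np.round(r[1],1),round(r[2],1),len(t))
blobs((100,90,50),(130,255,255),"blue",(150,100,500,310))
blobs((50,90,50),(80,255,255),"green",(340,190,410,260))
# white spiralizer at heights
m=np.zeros(W.shape[:2],bool); m[165:275,345:405]=1
for a,b in((.095,.12),(.03,.08)):
    s=m&(W[...,2]>a)&(W[...,2]<b)&(hsv[...,1]<60); p=W[s]
    r=cv2.minAreaRect((p[:,:2]*1000).astype(np.float32)); print("white",a,r,len(p))
# tub
m=np.zeros(W.shape[:2],bool); m[165:260,230:298]=1
s=m&(W[...,2]>.05)&(W[...,2]<.08);p=W[s];print("tub",len(p),cv2.minAreaRect((p[:,:2]*1000).astype(np.float32)) if len(p)>5 else 0)
save(c,"crop1",(290,160,410,290),4.6)
E
```

```text
405.97231640071874 [ 0.43827252 -0.01165494  1.30953416]
blue [492 101   8 116 585] [497. 161.] z [-0.311 -0.304 -0.004] toprect [ 708.6 -555.1] [329.1  73. ] 12.1 23
blue [359 173  33   9 175] [375. 177.] z [0.055 0.112 0.149] toprect [ 640.7 -166.4] [10.8 44.1] 4.0 54
blue [301 261  38  30 285] [320. 276.] z [0.018 0.107 0.156] toprect [342.9  -8.9] [61.  14.2] 56.6 106
green [355 215  42  13 393] [376. 221.] z [0.034 0.048 0.142] toprect [ 512.2 -181.2] [21.7 33.6] 9.7 89
white 0.095 ((546.8428955078125, -178.51312255859375), (213.78302001953125, 137.4499969482422), 6.564882278442383) 234
white 0.03 ((514.883056640625, -179.39715576171875), (291.3878479003906, 135.21327209472656), 6.77223539352417) 543
tub 427 ((528.4998168945312, 166.7115478515625), (131.18545532226562, 245.04954528808594), 79.75807189941406)
```

View pics/crop1.png

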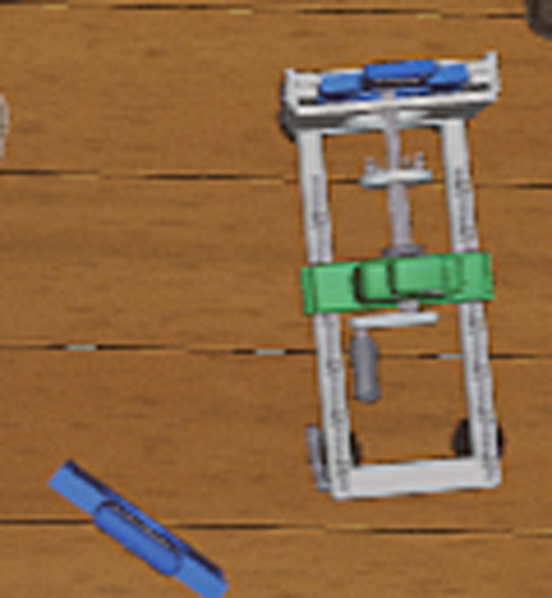

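Candidates: blue at px (376,177), tab 44×11 mm with its top at 0.147 m in the portal. Blue at px (320,276), tab 61 mm wide, top 0.156 m, standing loose on the table. The crop confirms the first: it's the only one in the slot and it matches the 46 mm tab, while the other is a larger size. Spiralizer yaw is 6.6°; the tub is at (0.528, 0.167), yaw −10.2°.

```bash
cat > go.py <<'E'
import sys
from h import *
from scipy.spatial.transform import Rotation as R
def go(x,y,z,yaw):  # yaw of tool y axis, deg
    o=manip.get_obs(); r=R.from_quat(o["ee_rot"]); M=r.as_matrix()
    s=M.T@(np.array([x,y,z])-o["position"])*1000
    cur=np.degrees(np.arctan2(M[1,1],M[0,1])); t=-((yaw-cur+180)%360-180)
    print("shift",s.round(1),"twist",round(np.radians(t),3),"F",o["ft_force"].round(1),"clk",o["clock"],"pos",o["position"].round(4),"toolz",M[:,2].round(3))
go(*map(float,sys.argv[1:5]))
E
python3 go.py 0.5 0.25 0.3 6.6; python3 go.py 0.512 -0.181 0.26 6.6
```

```text
shift [-415.7 -251.     3.5] twist 1.187 F [0.2 0.2 0.3] clk 0.1 pos [0.1659 0.6023 0.3032] toolz [-0.    -0.001 -1.   ]
shift [-541.7 -663.3   44. ] twist 1.187 F [0.2 0.2 0.3] clk 0.1 pos [0.1659 0.6023 0.3032] toolz [-0.    -0.001 -1.   ]
```

```bash
python3 -m creep '[[[-34,-20,0],0.1],[[-68,-40,0],0.2],[[-102,-60,0],0.3],[[-136,-80,0],0.4],[[-170,-100,0],0.5]]' 1 && python3 go.py 0.5 0.25 0.3 6.6
```

```text
clock: 0.52
position: [0.3043, 0.4593, 0.3036]
ee_rot: [0.377, 0.926, -0.0, -0.0]
ft_force: [1.6, 0.8, 0.4]
grip_width: 1.001
grasp_force: 0.0
shift [-286.2  -12.9    3.6] twist 0.682 F [1.6 0.8 0.4] clk 0.5167 pos [0.3043 0.4593 0.3036] toolz [-0. -0. -1.]
```

```bash
python3 -m creep '[[[-40,-2,0],0.1],[[-80,-4,0],0.2],[[-120,-5,0],0.3],[[-160,-7,0],0.4],[[-200,-9,0],0.5]]' && python3 go.py 0.512 -0.181 0.26 6.6
```

```text
clock: 0.93
position: [0.4417, 0.3137, 0.3038]
ee_rot: [0.595, 0.804, -0.0, -0.0]
ft_force: [0.4, 0.4, 0.2]
grip_width: 1.0
grasp_force: 0.0
shift [-493.6  -77.6   43.8] twist 0.182 F [0.4 0.4 0.2] clk 0.9333 pos [0.4417 0.3137 0.3038] toolz [-0.  0. -1.]
```

```bash
python3 -m creep '[[[-40,-5,0],0.05],[[-80,-10,0],0.1],[[-120,-15,0],0.15],[[-160,-20,0],0.18],[[-200,-25,0],0.18]]' && python3 go.py 0.512 -0.181 0.26 6.6
```

```text
clock: 1.35
position: [0.4762, 0.1151, 0.3037]
ee_rot: [0.663, 0.748, 0.0, -0.0]
ft_force: [1.5, -0.1, 0.6]
grip_width: 0.999
grasp_force: 0.0
shift [-2.982e+02  1.000e-01  4.360e+01] twist 0.005 F [ 1.5 -0.1  0.6] clk 1.35 pos [0.4762 0.1151 0.3037] toolz [-0.  0. -1.]
```

```bash
python3 -m creep '[[[-40,0,0],0],[[-80,0,0],0],[[-120,0,0],0],[[-160,0,0],0],[[-200,0,0],0]]' && python3 -m creep '[[[-35,0,10],0],[[-70,0,20],0],[[-90,0,35],0],[[-93,0,43],0],[[-93,0,43],0]]' && python3 - <<'E'
from h import *
c=camera("wrist"); save(c,"w1"); import pickle; pickle.dump(c,open("w1.pkl","wb"))
W=pts(c); hsv=cv2.cvtColor(c["pixels"],cv2.COLOR_RGB2HSV)
for n,lo,hi,zr in(("green",(50,90,40),(80,255,255),(.13,.15)),("blue",(100,90,50),(130,255,255),(.135,.155))):
    m=(cv2.inRange(hsv,lo,hi)>0)&(W[...,2]>zr[0])&(W[...,2]<zr[1]); p=W[m]
    if len(p)>5: print(n,len(p),cv2.minAreaRect((p[:,:2]*1000).astype(np.float32)),np.median(p[:,2]))
E
python3 go.py 0.512 -0.181 0.187 6.6
```

```text
clock: 1.77
position: [0.5004, -0.0834, 0.3039]
ee_rot: [0.663, 0.749, 0.0, -0.0]
ft_force: [0.9, -0.2, -0.1]
grip_width: 1.002
grasp_force: 0.0
clock: 2.18
position: [0.5109, -0.1747, 0.2589]
ee_rot: [0.664, 0.748, -0.001, -0.001]
ft_force: [-0.6, 0.9, -0.3]
grip_width: 0.999
grasp_force: 0.0
green 1741 ((511.7947998046875, -179.0006103515625), (23.425487518310547, 32.95228958129883), 6.210136890411377) 0.13888846386004502
blue 1536 ((639.6171264648438, -165.82911682128906), (11.176135063171387, 45.51520538330078), 6.458292484283447) 0.14505490649175556
shift [-7.7 -0.4 73. ] twist 0.006 F [0.9 0.3 1. ] clk 2.2333 pos [ 0.5116 -0.1733  0.26  ] toolz [-0.002  0.    -1.   ]
```

View pics/w1.png

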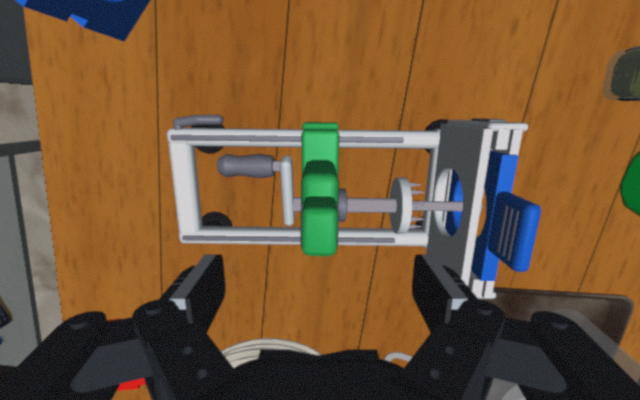

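The wrist view shows the green grip at (320,220), the spike still through the insert at (460,207), and the blue tab at (518,230). Grip at (0.512,−0.179), tab at (0.640,−0.166). Now descending onto the carriage grip.

```bash
python3 -m creep '[[[-6,0,20],0],[[-6,0,40],0],[[-6,0,60],0],[[-6,0,70],0],[[-6,0,72],0]]' && python3 -m creep '[[[0,0,0],0],[[0,0,0],0],[[0,0,0],0],[[0,0,0],0],[[0,0,0],0]]' 0 40 && python3 go.py 0.512 -0.179 0.187 6.6
```

```text
clock: 2.65
position: [0.5125, -0.1779, 0.1877]
ee_rot: [0.662, 0.75, -0.0, -0.001]
ft_force: [-0.8, -0.5, 0.6]
grip_width: 1.003
grasp_force: 0.0
clock: 3.07
position: [0.5131, -0.1797, 0.1895]
ee_rot: [0.663, 0.749, 0.0, 0.0]
ft_force: [-5.9, 0.1, 2.8]
grip_width: 0.301
grasp_force: 1.9
shift [ 0.8 -1.   2.5] twist 0.007 F [-5.9  0.1  2.8] clk 3.0667 pos [ 0.5131 -0.1797  0.1895] toolz [ 0.001  0.    -1.   ]
```

```bash
python3 -m creep '[[[0,0,0],0],[[0,-8,0],0],[[0,-18,0],0],[[0,-29,0],0],[[0,-40,0],0]]' - 40 && python3 -m creep '[[[0,-8,0],0],[[0,-14,0],0],[[0,-20,0],0],[[0,-20,0],0]]' && python3 go.py 0.4284 -0.189 0.187 6.6
```

```text
clock: 3.48
position: [0.4731, -0.1842, 0.1896]
ee_rot: [0.663, 0.749, 0.001, 0.0]
ft_force: [3.4, 3.9, 7.8]
grip_width: 0.271
grasp_force: 41.8
clock: 3.82
position: [0.4523, -0.1865, 0.1896]
ee_rot: [0.663, 0.749, 0.001, -0.0]
ft_force: [-2.1, 5.6, 11.7]
grip_width: 0.27
grasp_force: 42.2
shift [  0.4 -24.1   2.6] twist 0.006 F [-2.1  5.6 11.7] clk 3.8167 pos [ 0.4523 -0.1865  0.1896] toolz [ 0.001  0.002 -1.   ]
```

```bash
python3 -m creep '[[[1,-5,-2],0],[[1,-9,-2],0],[[1,-12,-2],0],[[1,-15,-2],0],[[1,-15,-2],0]]' && python3 go.py 0.4284 -0.189 0.187 6.6 && python3 -m creep '[[[0,-3,0],0],[[0,-5,0],0],[[0,-7,0],0],[[0,-7,0],0]]'  && python3 go.py 0.4284 -0.189 0.187 6.6
```

```text
clock: 4.23
position: [0.4445, -0.1864, 0.1912]
ee_rot: [0.661, 0.75, 0.004, 0.008]
ft_force: [54.6, -3.2, -52.2]
grip_width: 0.272
grasp_force: 42.9
shift [ -0.6 -16.4   4. ] twist 0.01 F [ 54.6  -3.2 -52.2] clk 4.2333 pos [ 0.4445 -0.1864  0.1912] toolz [ 0.017 -0.004 -1.   ]
clock: 4.57
position: [0.4431, -0.1858, 0.1939]
ee_rot: [0.66, 0.751, 0.008, 0.013]
ft_force: [77.0, 2.6, -51.5]
grip_width: 0.271
grasp_force: 44.4
shift [ -1.2 -15.2   6.5] twist 0.014 F [ 77.    2.6 -51.5] clk 4.5667 pos [ 0.4431 -0.1858  0.1939] toolz [ 0.03  -0.004 -1.   ]
```

The stop was reached about 68 mm back, with the force rising steeply. I'll relax and open.

```bash
python3 -m creep '[[[0,7,0],0],[[0,12,0],0],[[0,12,0],0]]' && python3 -m creep '[[[0,0,0],0],[[0,0,0],0],[[0,0,0],0],[[0,0,0],0],[[0,0,0],0]]' 1 && python3 go.py 0.640 -0.166 0.26 6.6
```

```text
clock: 4.82
position: [0.446, -0.1861, 0.1934]
ee_rot: [0.662, 0.75, 0.002, 0.002]
ft_force: [3.0, 8.9, 25.4]
grip_width: 0.27
grasp_force: 46.4
clock: 5.23
position: [0.4427, -0.1873, 0.1906]
ee_rot: [0.663, 0.749, -0.0, -0.0]
ft_force: [0.4, 0.3, 0.6]
grip_width: 0.955
grasp_force: 0.0
shift [ -2.8 198.4 -69.5] twist 0.006 F [0.4 0.3 0.6] clk 5.2333 pos [ 0.4427 -0.1873  0.1906] toolz [-0.001  0.    -1.   ]
```

```bash
python3 -m creep '[[[0,0,-20],0],[[0,0,-50],0],[[0,10,-70],0],[[0,45,-70],0],[[0,85,-70],0]]' && python3 - <<'E'
from h import *
c=camera("wrist"); save(c,"w2")
W=pts(c); hsv=cv2.cvtColor(c["pixels"],cv2.COLOR_RGB2HSV)
for n,lo,hi,zr in(("green",(50,90,40),(80,255,255),(.13,.15)),("blue",(100,90,50),(130,255,255),(.135,.155))):
    m=(cv2.inRange(hsv,lo,hi)>0)&(W[...,2]>zr[0])&(W[...,2]<zr[1]); p=W[m]
    if len(p)>5: print(n,len(p),cv2.minAreaRect((p[:,:2]*1000).astype(np.float32)),np.median(p[:,2]))
E
python3 go.py 0.640 -0.166 0.26 6.6
```

```text
clock: 5.65
position: [0.5282, -0.1776, 0.263]
ee_rot: [0.663, 0.748, 0.002, 0.001]
ft_force: [0.2, 0.0, 1.9]
grip_width: 0.995
grasp_force: 0.0
green 1824 ((447.775146484375, -186.1144561767578), (23.080047607421875, 32.83155822753906), 5.553954124450684) 0.13891031537880139
blue 1414 ((639.4041137695312, -165.69859313964844), (11.286694526672363, 45.2196159362793), 7.246683120727539) 0.14523357673564147
shift [ -6.3 104.9  -1.1] twist 0.013 F [2.1 6.8 0.2] clk 5.7 pos [ 0.5351 -0.1732  0.259 ] toolz [-0.    -0.002 -1.   ]
```

View pics/w2.png

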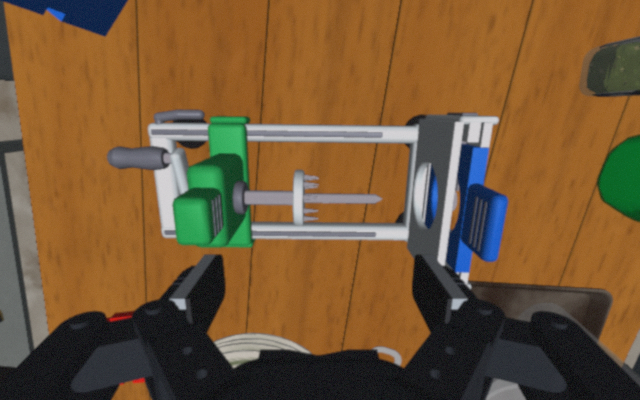

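The carriage is drawn back (grip px (195,215)) and the spike tip at (380,199) is clear of the portal. Relaxing may have let it come forward a few mm (cam 0.448 vs ~0.444 at the stop), so I'll reseat it by pushing with the shut fingers.

```bash
python3 go.py 0.494 -0.181 0.192 6.6; python3 -m creep '[[[5,-20,0],0],[[5,-42,0],0],[[5,-42,0],0],[[5,-42,0],0],[[5,-42,0],0]]' 0 && python3 go.py 0.494 -0.181 0.192 6.6
```

```text
shift [ -2.4 -41.8  67. ] twist 0.013 F [2.1 6.8 0.2] clk 5.7 pos [ 0.5351 -0.1732  0.259 ] toolz [-0.    -0.002 -1.   ]
clock: 6.12
position: [0.4855, -0.1768, 0.2609]
ee_rot: [0.663, 0.749, 0.0, 0.0]
ft_force: [-0.9, -0.5, -0.3]
grip_width: 0.298
grasp_force: 0.0
shift [-5.2  7.9 68.9] twist 0.007 F [-0.9 -0.5 -0.3] clk 6.1167 pos [ 0.4855 -0.1768  0.2609] toolz [ 0.  0. -1.]
```

```bash
python3 -m creep '[[[-5,10,0],0],[[-5,10,20],0],[[-5,10,45],0],[[-5,10,66],0],[[-5,10,68],0]]' && python3 -m creep '[[[0,-5,0],0],[[0,-9,0],0],[[0,-13,0],0],[[0,-17,0],0],[[0,-17,0],0]]' && python3 go.py 0.494 -0.181 0.192 6.6
```

```text
clock: 6.53
position: [0.4947, -0.1799, 0.1895]
ee_rot: [0.662, 0.749, -0.002, -0.002]
ft_force: [-1.1, -0.0, 0.6]
grip_width: -0.003
grasp_force: 0.0
clock: 6.95
position: [0.4785, -0.1832, 0.1938]
ee_rot: [0.663, 0.749, 0.001, 0.0]
ft_force: [0.2, -0.3, 0.5]
grip_width: 0.002
grasp_force: 0.0
shift [ 0.3 15.6  1.8] twist 0.006 F [ 0.2 -0.3  0.5] clk 6.95 pos [ 0.4785 -0.1832  0.1938] toolz [ 0.001  0.001 -1.   ]
```

```bash
for i in 1; do python3 -m creep '[[[0,-2,0],0],[[0,-4,0],0],[[0,-6,0],0],[[0,-8,0],0],[[0,-8,0],0]]' | grep -E 'pos|force'; python3 -m creep '[[[0,-1,0],0],[[0,-2,0],0],[[0,-3,0],0],[[0,-3,0],0]]'| grep -E 'pos|force'; done
```

```text
position: [0.4716, -0.1836, 0.1931]
ft_force: [3.6, -0.7, -2.0]
grasp_force: 2.1
position: [0.4709, -0.1835, 0.1935]
ft_force: [17.1, -0.7, -13.1]
grasp_force: 8.5
```

It's seated at the stop with 17 N. Backing away, then over to the tab.

```bash
python3 -m creep '[[[0,10,0],0],[[0,22,-5],0],[[0,25,-35],0],[[0,30,-68],0],[[0,60,-68],0]]' && python3 -m creep '[[[0,35,0],0],[[0,70,0],0],[[0,100,0],0],[[0,107,0],0],[[0,107,0],0]]' 1 && python3 go.py 0.6395 -0.166 0.188 6.6
```

```text
clock: 8.12
position: [0.5271, -0.1798, 0.2677]
ee_rot: [0.664, 0.747, 0.003, 0.003]
ft_force: [1.0, -3.1, 1.6]
grip_width: -0.002
grasp_force: 0.0
clock: 8.53
position: [0.6352, -0.1628, 0.2595]
ee_rot: [0.662, 0.75, -0.001, -0.001]
ft_force: [-0.8, -0.0, -0.9]
grip_width: 0.707
grasp_force: 0.0
shift [-3.7  4.  71.5] twist 0.009 F [-0.8 -0.  -0.9] clk 8.5333 pos [ 0.6352 -0.1628  0.2595] toolz [-0.002 -0.001 -1.   ]
```

```bash
python3 -m creep '[[[-3,4,10],0],[[-3,4,30],0],[[-3,4,52],0],[[-3,4,68],0],[[-3,4,71],0]]' && python3 -m creep '[[[0,0,0],0],[[0,0,0],0],[[0,0,0],0],[[0,0,0],0],[[0,0,0],0]]' 0 60 && python3 -m creep '[[[0,0,0],0],[[0,0,0],0],[[0,0,0],0]]' && python3 go.py 0.6395 -0.166 0.188 6.6
```

```text
clock: 8.95
position: [0.6357, -0.1666, 0.1866]
ee_rot: [0.663, 0.748, -0.001, -0.002]
ft_force: [0.0, -0.3, -0.4]
grip_width: 0.998
grasp_force: 0.0
clock: 9.37
position: [0.6384, -0.1664, 0.1908]
ee_rot: [0.663, 0.749, 0.0, 0.001]
ft_force: [0.0, 0.4, -0.0]
grip_width: 0.3
grasp_force: 0.0
clock: 9.62
position: [0.6388, -0.1662, 0.1905]
ee_rot: [0.663, 0.749, 0.001, 0.001]
ft_force: [2.8, -0.2, 2.6]
grip_width: 0.123
grasp_force: 59.0
shift [0.2 0.8 2.5] twist 0.007 F [ 2.8 -0.2  2.6] clk 9.6167 pos [ 0.6388 -0.1662  0.1905] toolz [ 0.002 -0.    -1.   ]
```

```bash
python3 -m creep '[[[0,0,-3],0],[[0,0,-6],0],[[0,0,-9],0],[[0,0,-13],0],[[0,0,-18],0]]' - 80 && python3 -m creep '[[[0,0,-12],0],[[0,0,-25],0],[[0,0,-40],0],[[0,0,-56],0],[[0,0,-70],0]]' && python3 -m creep '[[[0,0,-10],0],[[0,0,-17],0],[[0,0,-17],0]]' && python3 - <<'E'
from h import *
c=camera("scene"); save(c,"s2",(220,120,460,300),3.3)
E
python3 go.py 0.528 0.167 0.3 -10.2
```

```text
clock: 10.03
position: [0.6383, -0.1655, 0.2062]
ee_rot: [0.663, 0.749, -0.0, -0.0]
ft_force: [7.8, -0.5, -12.1]
grip_width: 0.115
grasp_force: 79.7
clock: 10.45
position: [0.6379, -0.1662, 0.2785]
ee_rot: [0.663, 0.749, -0.0, -0.0]
ft_force: [0.6, 0.2, -0.6]
grip_width: 0.117
grasp_force: 81.3
clock: 10.7
position: [0.6383, -0.1666, 0.2961]
ee_rot: [0.663, 0.749, 0.0, 0.001]
ft_force: [-0.0, -0.2, -0.8]
grip_width: 0.11
grasp_force: 81.4
shift [344.3 -68.7  -5. ] twist 0.3 F [-0.2  0.6 -0.9] clk 10.75 pos [ 0.638  -0.1664  0.295 ] toolz [ 0.  0. -1.]
```

View pics/s2.png

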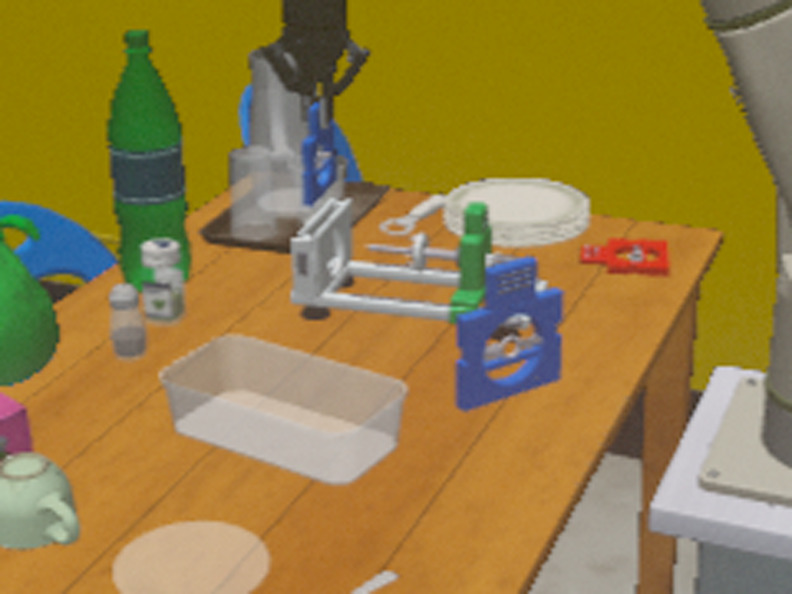

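The insert (crop px (320,160)) is in the gripper and clear above the portal, with the carriage back at (470,270). Now over to the tub.

```bash
python3 -m creep '[[[15,-3,0],0],[[45,-9,0],0.05],[[80,-16,0],0.1],[[115,-23,0],0.15],[[150,-30,0],0.2]]' && python3 go.py 0.528 0.167 0.3 -10.2
```

```text
clock: 11.17
position: [0.5889, -0.0197, 0.2936]
ee_rot: [0.735, 0.678, -0.001, -0.001]
ft_force: [0.0, 0.9, 0.2]
grip_width: 0.114
grasp_force: 81.2
shift [181.2 -75.8  -6.3] twist 0.097 F [0.  0.9 0.2] clk 11.1667 pos [ 0.5889 -0.0197  0.2936] toolz [-0.002 -0.    -1.   ]
```

```bash
python3 -m creep '[[[36,-15,0],0.05],[[72,-30,0],0.09],[[108,-45,0],0.09],[[144,-60,0],0.09],[[170,-71,0],0.09]]' && python3 -m creep '[[[9,-4,0],0],[[9,-4,0],0],[[9,-4,0],0]]' && python3 - <<'E'
from h import *
c=camera("wrist"); save(c,"w3")
W=pts(c); hsv=cv2.cvtColor(c["pixels"],cv2.COLOR_RGB2HSV)
m=(cv2.inRange(hsv,(100,90,50),(130,255,255))>0)&(W[...,2]>.1); p=W[m]; print("blue",len(p),cv2.minAreaRect((p[:,:2]*1000).astype(np.float32)),np.percentile(p[:,2],[2,98]))
c=camera("top"); W=pts(c)
m=(W[...,2]>.052)&(W[...,2]<.075)&(abs(W[...,0]-.528)<.16)&(abs(W[...,1]-.167)<.16)
p=W[m]; print("tub",len(p),cv2.minAreaRect((p[:,:2]*1000).astype(np.float32)))
E
python3 go.py 0.528 0.167 0.16 -10.2
```

```text
clock: 11.58
position: [0.5306, 0.1576, 0.2938]
ee_rot: [0.763, 0.647, -0.001, -0.001]
ft_force: [0.4, 0.5, -0.4]
grip_width: 0.113
grasp_force: 81.3
clock: 11.83
position: [0.53, 0.1629, 0.2942]
ee_rot: [0.764, 0.645, -0.001, 0.0]
ft_force: [-0.8, -1.0, -1.0]
grip_width: 0.112
grasp_force: 81.4
blue 4529 ((514.7186889648438, 178.61546325683594), (70.90862274169922, 47.5048713684082), 79.26861572265625) [0.17642734 0.255317  ]
tub 187 ((513.7022094726562, 119.34016418457031), (306.729248046875, 113.42715454101562), 13.607388496398926)
shift [  5.2  -3.5 134.6] twist 0.007 F [ 0.6 -0.  -0.6] clk 11.9333 pos [0.5306 0.1614 0.2946] toolz [-0.    -0.001 -1.   ]
```

View pics/w3.png

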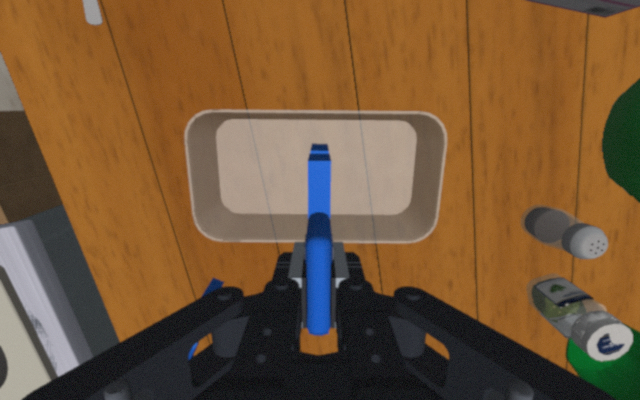

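The wrist view shows the insert upright over the tub: rim px (186–446, 110–242), floor (218–415, 120–213). The walls taper, so I'll turn the insert about 0.6 rad for more side clearance, and check the tub centre by rays.

```bash
python3 - <<'E'
from h import *
c=camera("wrist"); E=np.array(c["extrinsics"]); C=-E[:3,:3].T@E[:3,3]
def ray(u,v,z):
    d=E[:3,:3].T@np.array([(u-c["cx"])/c["fx"],(v-c["cy"])/c["fy"],1]); return C+d*(z-C[2])/d[2]
q=[ray(u,v,.064) for u,v in((186,176),(446,176),(316,110),(316,242))]
print(np.round(q,4),"ctr",(q[0]+q[1])/2,(q[2]+q[3])/2)
print("floor",[ray(u,v,.002).round(3) for u,v in((218,165),(415,165),(316,120),(316,213))])
print(manip.get_obs()["joint_pos"].round(2))
E
python3 go.py 0.528 0.167 0.165 -10.2
```

```text
[[0.407  0.1918 0.064 ]
 [0.6532 0.1495 0.064 ]
 [0.5406 0.2307 0.064 ]
 [0.5184 0.1031 0.064 ]] ctr [0.53006579 0.1706753  0.064     ] [0.52948763 0.16688541 0.064     ]
floor [array([0.419, 0.19 , 0.002]), array([0.642, 0.152, 0.002]), array([0.538, 0.22 , 0.002]), array([0.52 , 0.114, 0.002])]
[-0.96  0.2   0.67  1.69 -0.13  1.29 -0.44]
shift [  5.1  -3.5 129.7] twist 0.007 F [-0.8 -0.6 -1.2] clk 11.9833 pos [0.5306 0.1614 0.2947] toolz [-0.    -0.001 -1.   ]
```

```bash
python3 -m creep '[[[5,-1,0],0.1],[[5,-1,0],0.2],[[5,-1,0],0.3],[[5,-1,10],0.4],[[5,-1,30],0.5]]' && python3 -m creep '[[[0,0,20],0],[[0,0,40],0],[[0,0,60],0],[[0,0,80],0],[[0,0,90],0]]' && python3 go.py 0.5295 0.167 0.1585 -38.8
```

```text
clock: 12.4
position: [0.5315, 0.1671, 0.2665]
ee_rot: [0.901, 0.433, 0.002, -0.0]
ft_force: [1.5, 0.8, -1.9]
grip_width: 0.109
grasp_force: 81.2
clock: 12.82
position: [0.5295, 0.1668, 0.1727]
ee_rot: [0.9, 0.435, -0.001, 0.0]
ft_force: [0.3, -0.2, -0.9]
grip_width: 0.115
grasp_force: 81.2
shift [ 0.2 -0.1 14.2] twist 0.007 F [ 0.3 -0.2 -0.9] clk 12.8167 pos [0.5295 0.1668 0.1727] toolz [-0.002 -0.002 -1.   ]
```

```bash
python3 -m creep '[[[0,0,4],0],[[0,0,8],0],[[0,0,10],0],[[0,0,12],0],[[0,0,12],0]]' && python3 -m creep '[[[0,0,1],0],[[0,0,2],0],[[0,0,3],0],[[0,0,3],0]]' && python3 - <<'E'
from h import *
c=camera("scene"); save(c,"s3",(220,160,400,300),4.2)
E
python3 go.py 0.5295 0.167 0.1585 -38.8
```

```text
clock: 13.23
position: [0.5303, 0.1686, 0.1633]
ee_rot: [0.9, 0.436, 0.0, -0.0]
ft_force: [-0.3, 0.0, -0.4]
grip_width: 0.113
grasp_force: 81.2
clock: 13.57
position: [0.5299, 0.1686, 0.1599]
ee_rot: [0.9, 0.436, 0.0, -0.0]
ft_force: [0.2, 0.1, -0.9]
grip_width: 0.112
grasp_force: 81.2
shift [-1.5  0.7  1.4] twist 0.009 F [-0.4 -0.3 -0.8] clk 13.6167 pos [0.5299 0.1686 0.1599] toolz [-0.  0. -1.]
```

View pics/s3.png

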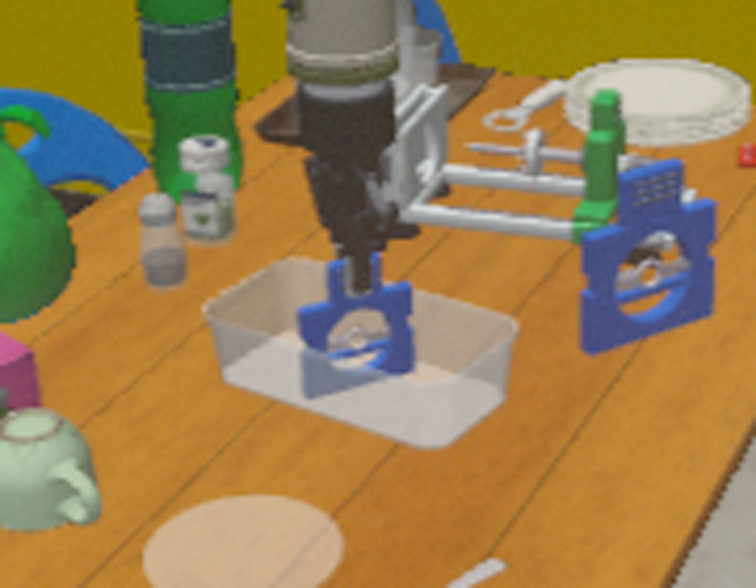

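The insert is in the tub (crop px (355,335)), all inside the walls and near the floor. I'll lower it until it touches.

```bash
python3 -m creep '[[[0,0,1],0],[[0,0,2],0],[[0,0,2],0]]' | grep -E 'pos|ft_'; python3 -m creep '[[[0,0,1],0],[[0,0,2],0],[[0,0,2],0]]'| grep -E 'pos|ft_'
```

```text
position: [0.5302, 0.1685, 0.1585]
ft_force: [-2.9, -0.7, 5.1]
position: [0.5307, 0.1681, 0.1584]
ft_force: [-10.5, -5.4, 28.5]
```

```bash
python3 -m creep '[[[0,0,-1],0],[[0,0,-3],0],[[0,0,-3],0]]' | grep -E 'pos|ft_'; python3 -m creep '[[[0,0,0],0],[[0,0,0],0],[[0,0,0],0],[[0,0,0],0],[[0,0,0],0]]' 0.5 20; python3 -m creep '[[[0,0,-8],0],[[0,0,-20],0],[[0,0,-35],0],[[0,0,-50],0],[[0,0,-70],0]]';  python3 -m creep '[[[0,0,-30],0],[[0,0,-60],0],[[0,0,-80],0],[[0,0,-80],0],[[0,0,-80],0]]' 1; python3 - <<'E'
from h import *
save(camera("scene"),"s4",(200,120,460,310),3.05)
c=camera("top");save(c,"t4")
W=pts(c); hsv=cv2.cvtColor(c["pixels"],cv2.COLOR_RGB2HSV)
m=(cv2.inRange(hsv,(50,90,40),(80,255,255))>0)&(W[...,2]>.13)&(W[...,2]<.15)&(abs(W[...,1]+.18)<.05);p=W[m];print(len(p),cv2.minAreaRect((p[:,:2]*1000).astype(np.float32)))
E
```

```text
position: [0.5301, 0.1687, 0.1592]
ft_force: [0.5, 1.2, -1.7]
clock: 14.78
position: [0.5299, 0.1686, 0.1588]
ee_rot: [0.9, 0.436, -0.0, 0.0]
ft_force: [0.2, 0.4, 0.3]
grip_width: 0.5
grasp_force: 0.0
clock: 15.2
position: [0.5298, 0.1683, 0.2302]
ee_rot: [0.9, 0.436, -0.0, 0.0]
ft_force: [-0.2, -0.1, 0.1]
grip_width: 0.501
grasp_force: 0.0
clock: 15.62
position: [0.5305, 0.1685, 0.3109]
ee_rot: [0.9, 0.436, 0.002, -0.0]
ft_force: [0.1, -0.4, -0.4]
grip_width: 1.001
grasp_force: 0.0
94 ((629.2753295898438, -182.34144592285156), (389.0641174316406, 34.30167770385742), 1.9504361152648926)
```

View pics/s4.png

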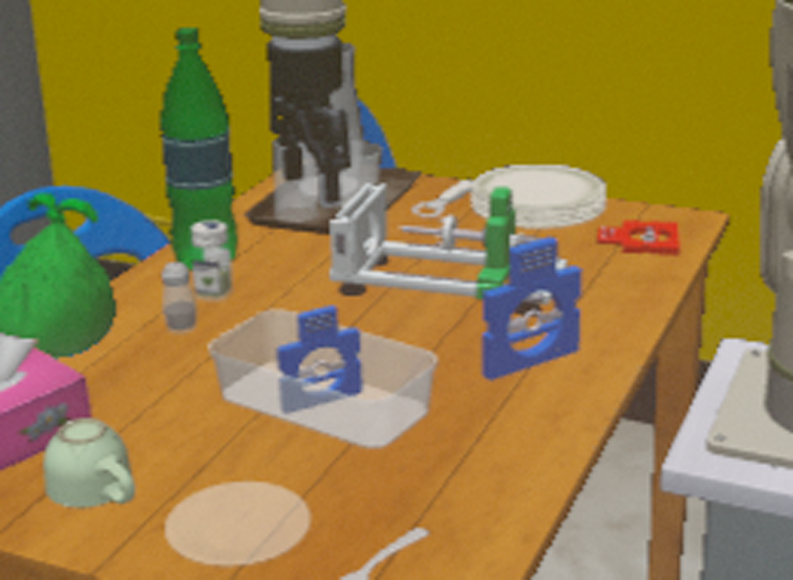

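View pics/t4.png

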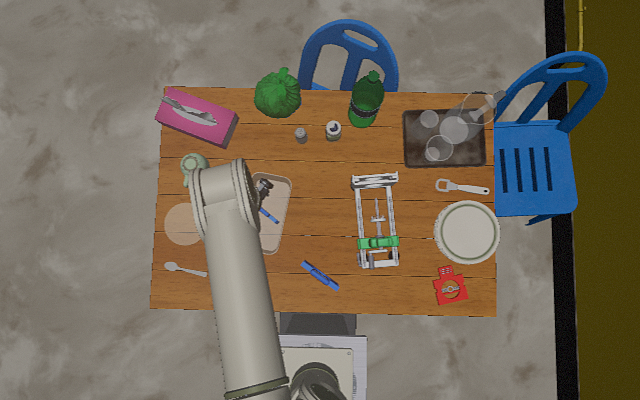

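The insert stands on the tub floor (crop px (320,360)), the carriage is back (top px (378,242)), and everything else is where it was. The robot is clear, so I'm handing in.

```bash
python3 -c "
from workcell import manip
print(manip.hand_in())"
```

```text
the job is handed in; nothing more can be done
None
```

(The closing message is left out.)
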